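# Feel along a spectacle temple and log it as passed

### The arm

A 6-joint arm with a two-finger parallel gripper is mounted at the origin on the work surface. World frame = base frame: x ahead of the robot, y to its left, z up, the work surface at z = 0. Lengths are in mm, angles in rad, forces in N, time in s.
With the tool pointing down it reaches from about 350 to 775 mm from the base axis. Payload 5.5 kg.
Tool frame: the origin (TCP) lies midway between the tips of the shut fingers; the grasp point (between the pads) lies 19 mm behind it (ctrl.hold_point_z is the distance from the TCP to the grasp point, in mm); y points along the fingers, x is the direction in which the jaws open and shut, and the axes are right-handed (so a half turn about y gives the same grasp; the last joint's range is limited). The gripper opens to 85 mm and grips with 20 to 120 N. Pads are 22 mm wide; open, the fingers measure 114 mm over their backs; the gripper's body (76 mm by 85 mm) begins 54 mm behind the grasp point. The pads swing forward as they close: fully open they stand 13 mm farther back than shut.
Start: joints at [1.183, 0.313, 0.046, 1.304, 0, 1.431], TCP at [141.054, 557.473, 231.323] pointing down, gripper open.
Joint ranges: [-2.76, 2.76], [-0.86, 1.69], [-1.03, 1.26], [-2.2, 2.34], [-1.47, 1.5], [-3.14, 3.14]. Speed limits (rad/s): [2.57, 2.57, 3.14, 3.14, 3.14, 3.14].

### API

Orientations are given as a unit quaternion [w, x, y, z].
In Python, from plant import read_state, viewer, ctrl gives the robot as it stands. The module is installed in compiled form; this text tells all that it offers.
- The arm moves only by the tool move_arm, never from a script. Its argument "deltas" is a list of rows, each a list of 3 entries, a list of its own where there are three numbers: the closure, from 0 (fully open) to 1 (shut), then the shift along the tool's x, y, z in cm, then the turn about the tool's y in degrees. A call has 1 to 10 rows; each row shifts and turns the pose as measured when the row begins, along the tool's axes as they then stand; what a row does not reach is not made up. A row lasts 1/10 s, in which the tool goes at most 50 mm and 8.59 degrees, less where a joint would pass 70% of its speed; a pose out of reach is approached as far as the arm can. A call with a gripper value outside its range is refused whole. The fingers move at their own pace and stop on an object; "grip_force" is the grip in N (left out, the last holds). Time passes only in rows, so rows that do not move let the fingers close. It gives the time, the measured TCP pose, the force and the opening at its end, in the units of the state.
- read_state(): the state, without advancing time (a new reading comes with each control period).
- viewer.camera(name): name is "scene" or "top" or "wrist"; returns the picture (420x560x3 uint8, red, green, blue); there is no depth.
- viewer.calibration(name): a dict with "fov_y" (degrees; the focal length in pixels is half the picture's height over the tangent of half this angle, whatever the lens; pixels are square), "cx", "cy" (the principal point, pixels), "position" and "attitude" of the camera in the world; the wrist camera has in their place "mount" (4x4, takes a point from camera to tool coordinates, whose origin is the TCP and whose axes are the tool frame's). Camera axes: x right, y up, looking along -z (the intrinsics and any distortion apply to the point x, -y, -z); pixel columns grow to the right and rows downward; lengths in mm; the calibration is good to about 2 mm. A picture is of the moment at which its call begins: read the wrist's pose just before it. calibration takes no time and is no camera call.
- ctrl.close_job(): hands the job in, once; it reports no verdict.
The state is a dict: "clock": time; "joint_positions": joint angles; "qvel": joint speeds; "tau": joint torques, N m; "ee_pos": TCP position; "tool_rot": TCP orientation; "wrist_force": force on the tool from outside, world axes, zero at the start; "ft_torque": the same for the moment, N m; "finger_gap": finger opening in mm.
Only numpy, scipy, OpenCV 4.12 (cv2) and the standard library are available. Lean on these libraries where they do the work, as an engineer would, in place of code of your own. Each camera call takes 0.05 s, during which the arm holds its last target.

### The job

Check the dotted clear spectacle temple on the teal stand for burrs: with the fingers shut and pointing down, run the fingertips along its upper face from the hinge end to the ear tip, over all six teal dots in turn, pressing gently so that the sprung plate under it dips a few millimetres but never reaches its bottom stop. Then log it by pressing the green button right down and letting it go. Do not pick the temple up or push it out from between its pins, do not press the red button, and leave the brown temple and everything else alone.

Things in the scene. Friction and masses are not known exactly. Their poses are not given: they have to be found in the camera images.
- temple: Milky-clear plastic spectacle temple (side arm) with six teal dots, lying flat and loose (2 mm play) between brass pins on the black plate of the teal stand. 6 mm thick, 25 g. Origin on its underside at the stand's centre, z up. Centre line in its frame (x, y): steel hinge end (8, 65) mm, bend (8, -18), ear tip (-18, -60); 12 mm wide, 10 mm after the bend.
- dot0 (a point): Teal dot 1 of 6 (5.6 mm across) on the temple's upper face, on its centre line, 6 mm along it from the hinge end (the one next to the steel hinge); the dots are 24 mm apart along the line. The upper face is 44 mm above the table when the plate is up.
- dot1 (a point): Teal dot 2 of 6 (5.6 mm across) on the temple's upper face, on its centre line, 30 mm along it from the hinge end; the dots are 24 mm apart along the line. The upper face is 44 mm above the table when the plate is up.
- dot2 (a point): Teal dot 3 of 6 (5.6 mm across) on the temple's upper face, on its centre line, 54 mm along it from the hinge end; the dots are 24 mm apart along the line. The upper face is 44 mm above the table when the plate is up.
- dot3 (a point): Teal dot 4 of 6 (5.6 mm across) on the temple's upper face, on its centre line, 78 mm along it from the hinge end; the dots are 24 mm apart along the line. The upper face is 44 mm above the table when the plate is up.
- dot4 (a point): Teal dot 5 of 6 (5.6 mm across) on the temple's upper face, on its centre line, 102 mm along it from the hinge end; the dots are 24 mm apart along the line. The upper face is 44 mm above the table when the plate is up.
- dot5 (a point): Teal dot 6 of 6 (5.6 mm across) on the temple's upper face, on its centre line, 126 mm along it from the hinge end (the one at the ear tip); the dots are 24 mm apart along the line. The upper face is 44 mm above the table when the plate is up.
- check_cradle (a joint): How far the check stand's sprung plate has sunk, m: 0 = up, 0.010 = on its bottom stop. It sinks straight down without tilting wherever it is pressed: it starts to give at about 2.5 N, needs about 0.55 N more for each mm, and comes up again by itself.
- check_plate (a point): Centre of the upper face of the check stand's black plate (66 x 166 mm, longer along its own y), 38 mm above the table when up. z up, turns with the stand. The brass pins and end stops stand 3.5 mm above the plate, so 2.5 mm below the temple's upper face.
- check: The check stand: fixed teal-blue base 80 x 180 x 20 mm (long along its own y) with the sprung plate above it. Origin at the centre of its underside.
- spare: A like stand with a grey base, holding a brown temple without dots; not to be used. Origin at the centre of its underside; plate and temple heights as on the check stand.
- spare_cradle (a joint): Sinking of the grey stand's plate, m, 0 = up; leave alone.
- brown_temple: The brown temple on the grey stand, of the same shape as the clear one. Leave alone.
- spare_plate (a point): Centre of the upper face of the grey stand's plate; z up.
- passed_top (a point): Centre of the top of the green button (28 mm across) on the white button box (80 x 130 mm, 30 mm high, fixed). Height about 52 mm above the table. It is pushed straight down.
- passed (a joint): Travel of the green button, m: 0 = up, 0.006 = fully down, which takes 5 N (1.5 N to start); it springs back.
- reject_top (a point): Centre of the top of the red button, the same size, on the same box, 64 mm from the green one. Leave alone.
- reject (a joint): Travel of the red button, m; 0 = up.
- screw_tray: Aluminium tray of small screws, 90 x 120 x 22 mm, too heavy to shift. Origin at the centre of its underside.
- frame_front: Clear spectacle front lying flat, 47 x 141 x 5 mm, loose. Leave alone.
- screw_jar: Closed amber jar with a white cap, 44 mm wide, 50 mm high, loose. Origin at the centre of its underside. Leave alone.
- screwdriver: Small screwdriver with a teal handle, about 150 mm long along its x, loose. Leave alone.
- pad_cup: Small white ceramic cup, 48 mm wide, 28 mm high, loose. Leave alone.
- lens: Loose pale-blue lens blank, a disc 48 mm across and 5 mm thick. Leave alone.

How it is judged:
By the outcome, as a careful person would: the job done as asked, in the order asked, and still so for the second after the job is handed in, with the robot touching nothing.
It also fails if it takes over 43 s, if anything falls off the work surface, if the arm or the gripper's body presses on something with over 40 N, if the wrist force passes 120 N, or if a joint passes its speed limit or range.

## Working session

There is one attempt and no reset: what is moved stays moved. The work goes in short steps, Python scripts to look and compute and a tool call to move; the robot and the scene stay as the last step left them, time stands still between calls to the robot, and variables do not carry over. Pictures are saved under pics/ and viewed, and the job is handed in when it is done.

Besides the shell and the picture viewer there is one more tool, called after ">>>" as name([rows], argument=value, ...), one row to a line, values as JSON. move_arm: Moves the arm, as the interface text tells. Its arguments: {"type":"object","properties":{"deltas":{"type":"array"},"grip_force":{"type":"number"}},"required":["deltas"]}

```bash
mkdir -p pics
python3 - <<'E'
from plant import read_state, viewer, ctrl
import cv2
print(read_state())
for n in ["top","scene","wrist"]:
    c=viewer.calibration(n); print(n,c)
    if n!="wrist": 
        im=viewer.camera(n); cv2.imwrite(f"pics/{n}0.png",im[:,:,::-1])
E
```

```text
{'clock': 0.0, 'joint_positions': array([1.18337205e+00, 3.14001939e-01, 4.49882979e-02, 1.30361490e+00,
       2.69853148e-05, 1.43120392e+00]), 'qvel': array([-0.00068904, -0.00048853, -0.00092031, -0.00024662,  0.0003199 ,
       -0.00052115]), 'tau': array([-8.09911694e-05, -4.80631649e+01,  2.98530972e+01,  1.95326109e-02,
       -1.42018389e-04, -1.22511051e-05]), 'ee_pos': array([140.85092409, 556.95392604, 230.4118187 ]), 'tool_rot': array([-0.55765076,  0.55828008,  0.43380009, -0.43493271]), 'wrist_force': array([ 0.09453618,  0.11585558, -0.27765568]), 'ft_torque': array([ 0.01084065, -0.01492551, -0.02768983]), 'finger_gap': 85.38889268032582}
top {'fov_y': 42.23834058147393, 'cx': 279.5571313461944, 'cy': 197.60850428132565, 'position': array([ 382.09407013,    3.40361142, 1308.92893043]), 'attitude': array([-0.70442598, -0.04785865,  0.04791237,  0.70653945])}
scene {'fov_y': 54.61646988531656, 'cx': 285.1958170094724, 'cy': 206.6246651904662, 'position': array([ 872.56127499, -464.66835954,  815.64541826]), 'attitude': array([0.91254314, 0.31411359, 0.09024109, 0.24587437])}
wrist {'fov_y': 59.13872128663584, 'cx': 277.20607286705047, 'cy': 211.1239504865118, 'mount': array([[ 9.99999794e-01,  4.15982799e-04,  4.89123894e-04,
        -8.32373834e-02],
       [ 3.60931879e-04,  2.65852933e-01, -9.64013531e-01,
        -1.43013960e+02],
       [-5.31048069e-04,  9.64013509e-01,  2.65852728e-01,
         6.79458375e+01],
       [ 0.00000000e+00,  0.00000000e+00,  0.00000000e+00,
         1.00000000e+00]])}
```

View pics/top0.png

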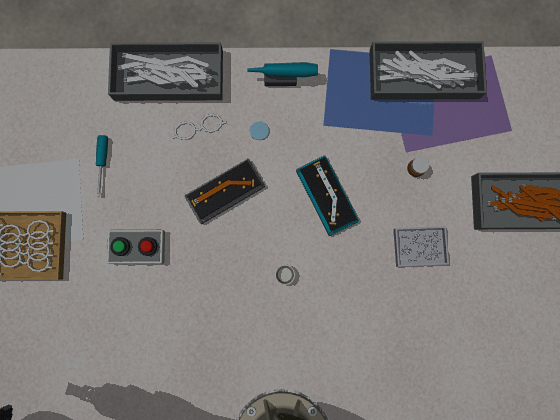

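View pics/scene0.png

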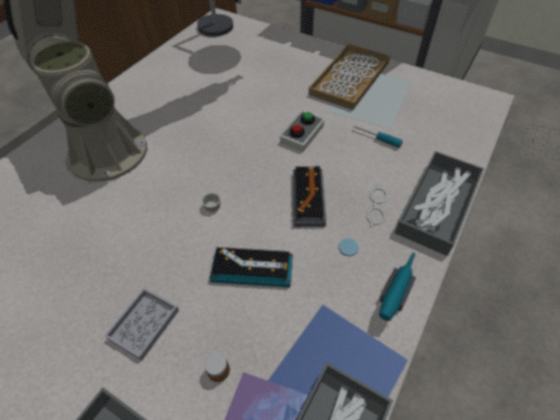

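Run:
```python
import cv2
im=cv2.imread("pics/top0.png")
cv2.imwrite("pics/c1.png",cv2.resize(im[150:240,285:370],None,fx=6,fy=6,interpolation=cv2.INTER_CUBIC))
cv2.imwrite("pics/c2.png",cv2.resize(im[220:275,100:175],None,fx=8,fy=8,interpolation=cv2.INTER_CUBIC))
im=cv2.imread("pics/scene0.png")
cv2.imwrite("pics/c3.png",cv2.resize(im[235:295,205:300],None,fx=8,fy=8,interpolation=cv2.INTER_CUBIC))
```

```text
(no output)
```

View pics/c1.png

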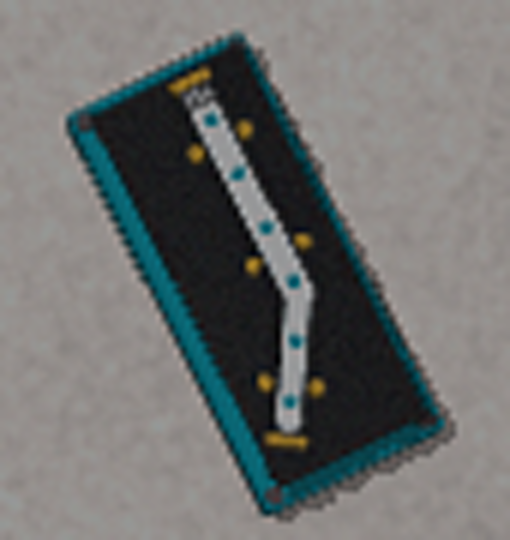

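View pics/c2.png

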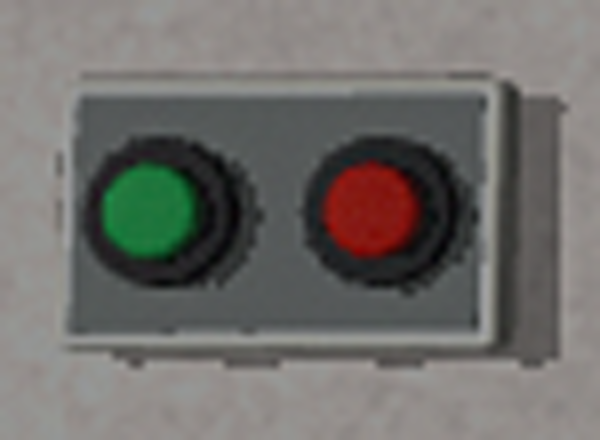

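View pics/c3.png

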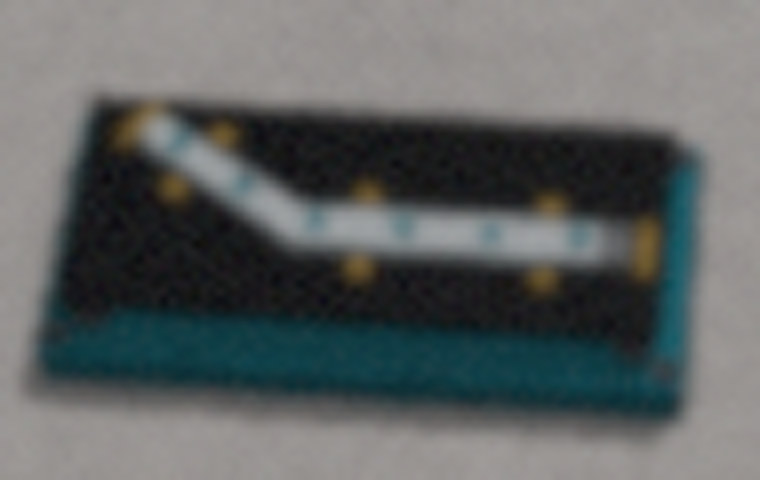

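```bash
cat > h.py <<'E'
import numpy as np
from scipy.spatial.transform import Rotation as R
from scipy.optimize import least_squares
from plant import read_state, viewer, ctrl
def cam(n, st=None):
    c=viewer.calibration(n); f=210/np.tan(np.radians(c["fov_y"]/2))
    if n=="wrist":
        q=st["tool_rot"]; T=R.from_quat(np.r_[q[1:],q[0]]).as_matrix(); M=c["mount"]
        return f,c["cx"],c["cy"],st["ee_pos"]+T@M[:3,3],T@M[:3,:3]
    q=c["attitude"]; return f,c["cx"],c["cy"],np.array(c["position"]),R.from_quat(np.r_[q[1:],q[0]]).as_matrix()
def ray(C,uv,z):
    f,cx,cy,p,A=C; out=[]
    for u,v in np.atleast_2d(uv):
        d=A@np.array([(u-cx)/f,-(v-cy)/f,-1]); out.append(p+d*(z-p[2])/d[2])
    return np.array(out)
def proj(C,P):
    f,cx,cy,p,A=C; q=(np.atleast_2d(P)-p)@A
    return np.c_[cx-f*q[:,0]/q[:,2], cy+f*q[:,1]/q[:,2]]
def local_dots():
    a=np.array([8,65.]);b=np.array([8,-18.]);c=np.array([-18,-60.]); o=[]
    for s in 6+24*np.arange(6):
        o.append(a+(b-a)/83*s if s<=83 else b+(c-b)/np.linalg.norm(c-b)*(s-83))
    return np.array(o)
def fit(W):
    L=local_dots(); 
    def g(x): 
        c,s=np.cos(x[2]),np.sin(x[2]); return L@np.array([[c,s],[-s,c]])+x[:2]
    r=min((least_squares(lambda x:(g(x)-W[:,:2]).ravel(),[*W[:,:2].mean(0),a]) for a in (0,1.5,3,-1.5)),key=lambda r:r.cost)
    return r.x,g(r.x),np.sqrt(2*r.cost/6)
E
python3 - <<'E'
from h import *
np.set_printoptions(precision=1,suppress=True)
t=(np.array([[211,119],[238,173],[266,228],[293,282],[295,341],[289,401]])+.5)/6-.5+[285,150]
s=(np.array([[579,237],[491,234],[404,228],[316,222],[243,184],[178,141]])+.5)/8-.5+[205,235]
for n,p in(("top",t),("scene",s)):
    W=ray(cam(n),p,44); x,G,e=fit(W); print(n,x[:2],x[2],e); print(G)
b=(np.array([[150,210],[370,209]])+.5)/8-.5+[100,220]
print(ray(cam("top"),b,52));
E
```

```text
top [ 565.  -110.7] 5.162728033959025 0.22417135200101795
[[ 621.6  -92.2]
 [ 600.  -102.6]
 [ 578.4 -113.1]
 [ 556.8 -123.5]
 [ 533.4 -123.7]
 [ 509.5 -121.2]]
scene [ 567.7 -110.7] -1.119058529223507 0.3875764145305757
[[ 624.3  -92.2]
 [ 602.7 -102.6]
 [ 581.1 -113.1]
 [ 559.5 -123.6]
 [ 536.1 -123.8]
 [ 512.2 -121.4]]
[[442.5 375.1  52. ]
 [442.6 311.7  52. ]]
```

```bash
cat >> h.py <<'E'
def tool(st):
    q=st["tool_rot"]; return R.from_quat(np.r_[q[1:],q[0]]).as_matrix()
def to(st,target):  # cm in tool axes
    return tool(st).T@(np.array(target)-st["ee_pos"])/10
E
python3 - <<'E'
from h import *
np.set_printoptions(precision=3,suppress=True)
s=read_state();print(s["clock"],s["ee_pos"]);print(tool(s)); print(to(s,[622,-92,150]))
E
```

```text
0.1 [140.872 557.035 230.511]
[[ 0.245 -0.001 -0.969]
 [ 0.969 -0.001  0.245]
 [-0.002 -1.     0.   ]]
[-51.108   8.118 -62.564]
```

>>> move_arm([
  [1,[-3.0,0,-3.7],0],
  [1,[-3.0,0,-3.7],0],
  [1,[-3.0,0,-3.7],0],
  [1,[-3.0,0,-3.7],0],
  [1,[-3.0,0,-3.7],0],
  [1,[-3.0,0,-3.7],0],
  [1,[-3.0,0,-3.7],0],
  [1,[-3.0,0,-3.7],0],
  [1,[-3.0,0,-3.7],0],
  [1,[-3.0,0,-3.7],0],
], grip_force=40)

```text
clock: 1.1
ee_pos: [431.9, 166.6, 226.2]
tool_rot: [-0.555, 0.555, 0.436, -0.44]
wrist_force: [-0.1, 0.9, -0.1]
finger_gap: 0.1
```

Run:
```python
from h import *
np.set_printoptions(precision=3,suppress=True)
s=read_state();print(s["clock"],s["ee_pos"],s["joint_positions"],s["finger_gap"]);print(tool(s)); print(to(s,[600,-100,180]))
```

```text
1.1 [431.882 166.557 226.193] [ 0.196  0.103 -0.232  1.241 -0.003  0.43 ] 0.05759771144266937
[[ 0.232 -0.004 -0.973]
 [ 0.973 -0.004  0.232]
 [-0.005 -1.     0.003]]
[-22.008   4.652 -22.55 ]
```

>>> move_arm([
  [1,[-3.5,0.4,-3.0],0],
  [1,[-3.5,0.4,-3.0],0],
  [1,[-3.5,0.4,-3.0],0],
  [1,[-3.5,0.4,-3.0],0],
  [1,[-3.5,0.6,-3.0],0],
  [1,[-3.0,0.6,-2.5],0],
  [1,[-1.5,1,-1.5],0],
  [1,[0,0,0],0],
  [1,[0,0,0],0],
])

```text
clock: 2.0
ee_pos: [570.4, -110.0, 183.1]
tool_rot: [0.558, -0.556, -0.433, 0.438]
wrist_force: [-0.5, 0.4, 0.5]
finger_gap: -0.1
```

Run:
```python
from h import *
import cv2
np.set_printoptions(precision=3,suppress=True)
s=read_state();print(s["clock"],s["ee_pos"],s["finger_gap"],s["qvel"]);print(tool(s))
np.save("s1.npy",s,allow_pickle=True)
im=viewer.camera("wrist");cv2.imwrite("pics/w1.png",im[:,:,::-1])
```

```text
2.0 [ 570.4   -109.974  183.066] -0.1475848575469983 [-0.016  0.023 -0.004 -0.009 -0.002 -0.003]
[[ 0.242 -0.007 -0.97 ]
 [ 0.97  -0.002  0.242]
 [-0.004 -1.     0.007]]
```

View pics/w1.png

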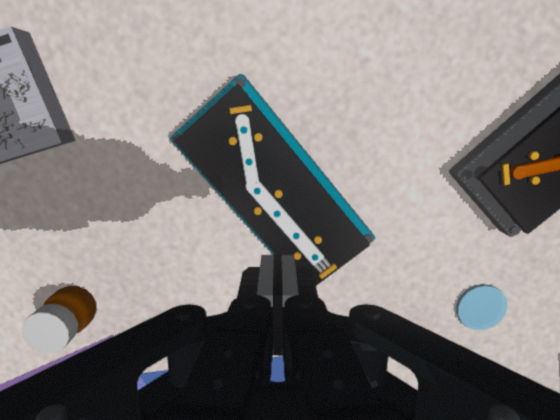

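Run:
```python
from h import *
import cv2
np.set_printoptions(precision=2,suppress=True)
s=np.load("s1.npy",allow_pickle=True).item()
im=cv2.imread("pics/w1.png"); 
cv2.imwrite("pics/w1c.png",cv2.resize(im[115:275,220:350],None,fx=3.7,fy=3.7,interpolation=cv2.INTER_CUBIC))
hsv=cv2.cvtColor(im,cv2.COLOR_BGR2HSV)
m=cv2.inRange(hsv,(80,80,60),(105,255,255)); n,l,st,c=cv2.connectedComponentsWithStats(m)
P=np.array([c[i] for i in range(1,n) if 8<st[i,4]<150]);print(P)
g=np.array([[315,258],[296,236],[277,213],[257,191],[249,162],[244,130]])
Q=np.array([P[np.argmin(((P-q)**2).sum(1))] for q in g]);print(Q)
C=cam("wrist",s);W=ray(C,Q,44);x,G,e=fit(W);print(x,e);print(W);print(G)
print(proj(C,s["ee_pos"]))
```

```text
[[243.08 129.46]
 [248.39 161.52]
 [256.58 190.58]
 [276.5  213.5 ]
 [295.5  235.5 ]
 [314.5  256.79]]
[[314.5  256.79]
 [295.5  235.5 ]
 [276.5  213.5 ]
 [256.58 190.58]
 [248.39 161.52]
 [243.08 129.46]]
[ 567.1  -111.53   -1.12] 0.13136109464391854
[[ 623.68  -92.66   44.  ]
 [ 602.1  -103.51   44.  ]
 [ 580.61 -113.89   44.  ]
 [ 558.9  -124.46   44.  ]
 [ 535.52 -124.72   44.  ]
 [ 511.47 -122.32   44.  ]]
[[ 623.62  -92.83]
 [ 602.06 -103.36]
 [ 580.49 -113.89]
 [ 558.93 -124.43]
 [ 535.53 -124.73]
 [ 511.65 -122.33]]
[[277.61 276.36]]
```

View pics/w1c.png

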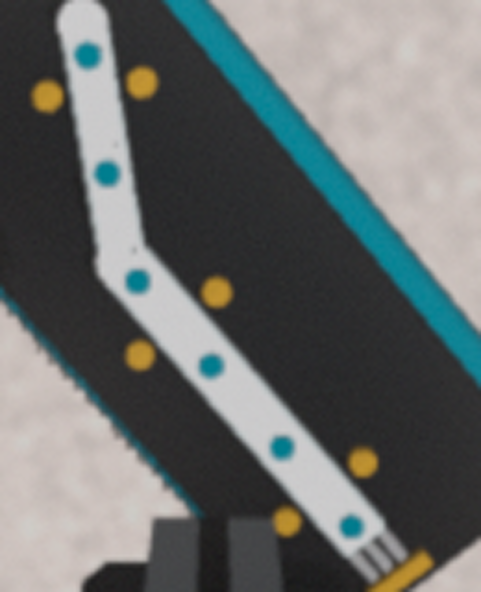

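Run:
```python
from h import *
np.set_printoptions(precision=3,suppress=True)
s=read_state();print(s["clock"],s["ee_pos"],s["wrist_force"]);print(to(s,[625,-91.7,60]))
```

```text
2.05 [ 570.222 -109.666  182.986] [ 0.772 -0.23  -0.547]
[ 3.116 12.252 -4.966]
```

>>> move_arm([
  [1,[0.6,2.0,-1.0],0],
  [1,[0.6,2.5,-1.0],0],
  [1,[0.6,2.5,-1.0],0],
  [1,[0.6,2.5,-1.0],0],
  [1,[0.6,1.8,-1.0],0],
  [1,[0.1,0.5,0],0],
  [1,[0,0,0],0],
  [1,[0,0,0],0],
])

```text
clock: 2.85
ee_pos: [625.0, -80.6, 68.0]
tool_rot: [-0.554, 0.554, 0.438, -0.441]
wrist_force: [-0.6, 0.4, 1.0]
finger_gap: 0.1
```

Run:
```python
from h import *
np.set_printoptions(precision=3,suppress=True)
s=read_state();print(s["clock"],s["ee_pos"],s["wrist_force"]);print(to(s,[625,-91.7,46]));print(tool(s))
```

```text
2.85 [624.989 -80.611  67.962] [-0.578  0.388  0.97 ]
[-1.072  2.199 -0.26 ]
[[ 0.229 -0.003 -0.973]
 [ 0.973 -0.003  0.229]
 [-0.004 -1.     0.002]]
```

>>> move_arm([
  [1,[-0.5,0.5,-0.1],0],
  [1,[-0.5,0.5,-0.1],0],
  [1,[0,0.4,0],0],
  [1,[0,0,0],0],
])

```text
clock: 3.25
ee_pos: [625.3, -92.6, 56.9]
tool_rot: [-0.553, 0.556, 0.438, -0.439]
wrist_force: [-0.4, 0.1, 0.1]
finger_gap: -0.2
```

Run:
```python
from h import *
np.set_printoptions(precision=3,suppress=True)
s=read_state();print(s["clock"],s["ee_pos"],s["wrist_force"]);print(to(s,[625,-91.7,46]));print(tool(s))
```

```text
3.25 [625.336 -92.569  56.933] [-0.403  0.057  0.09 ]
[0.081 1.093 0.056]
[[ 0.229  0.002 -0.973]
 [ 0.973 -0.005  0.229]
 [-0.004 -1.    -0.003]]
```

>>> move_arm([
  [1,[0,0.5,0],0],
  [1,[0,0.4,0],0],
  [1,[0,0.1,0],0],
  [1,[0,0,0],0],
])

```text
clock: 3.65
ee_pos: [625.2, -93.2, 46.0]
tool_rot: [-0.553, 0.556, 0.438, -0.439]
wrist_force: [0.0, -0.3, -0.1]
finger_gap: 0.4
```

Run:
```python
from h import *
import cv2
np.set_printoptions(precision=3,suppress=True)
s=read_state();print(s["clock"],s["ee_pos"],s["wrist_force"]);print(to(s,[625,-91.7,41]));print(tool(s))
im=viewer.camera("scene")[200:300,180:320,::-1];cv2.imwrite("pics/s2.png",cv2.resize(im,None,fx=5.6,fy=5.6,interpolation=cv2.INTER_CUBIC))
```

```text
3.65 [625.229 -93.203  46.016] [ 0.023 -0.297 -0.099]
[0.143 0.501 0.058]
[[ 0.23   0.002 -0.973]
 [ 0.973 -0.004  0.23 ]
 [-0.004 -1.    -0.003]]
```

View pics/s2.png

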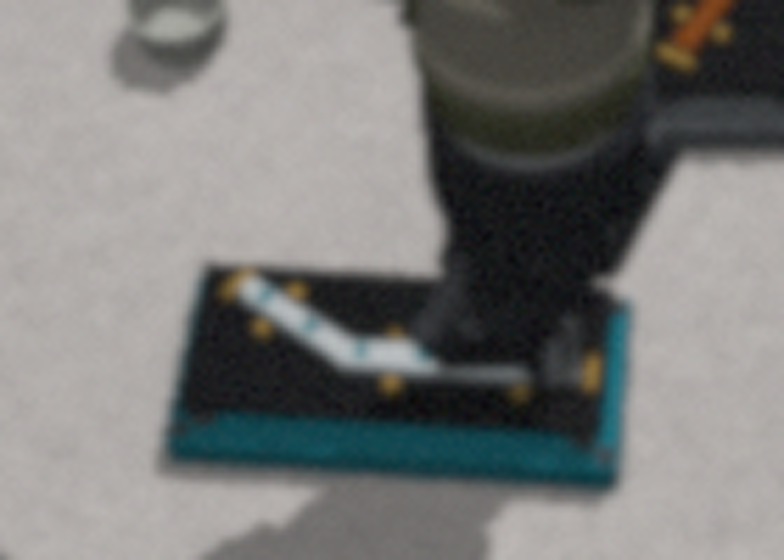

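>>> move_arm([
  [1,[0.15,0.2,0],0],
  [1,[0,0.2,0],0],
  [1,[0,0.15,0],0],
])

```text
clock: 4.0
ee_pos: [626.0, -91.6, 41.3]
tool_rot: [-0.553, 0.557, 0.438, -0.439]
wrist_force: [-1.8, -0.2, 4.5]
finger_gap: 0.1
```

```bash
cat > t.py <<'E'
from h import *
import sys
np.set_printoptions(precision=3,suppress=True)
L=local_dots();D=np.array([[623.2,-92.6],[601.7,-103.1],[580.1,-113.6],[558.5,-124.2],[554,-126.2],[535.1,-124.5],[511.2,-122.1]])
s=read_state();print(s["clock"],s["ee_pos"],s["wrist_force"],s["finger_gap"])
for d in D: print(to(s,[*d,40.3]))
E
python3 t.py
```

```text
4.0 [625.96  -91.621  41.277] [-1.811 -0.155  4.513] 0.12927590356123897
[-0.158  0.097  0.246]
[-1.675  0.097  2.097]
[-3.193  0.096  3.958]
[-4.722  0.095  5.816]
[-5.02   0.095  6.208]
[-5.289  0.089  8.086]
[-5.606  0.081 10.467]
```

>>> move_arm([
  [1,[-0.16,0.05,0.24],0],
  [1,[-0.25,0.05,0.31],0],
  [1,[-0.25,0.05,0.31],0],
])

```text
clock: 4.3
ee_pos: [619.3, -95.9, 41.7]
tool_rot: [-0.551, 0.558, 0.441, -0.437]
wrist_force: [0.6, 0.9, 3.7]
finger_gap: -0.1
```

```bash
python3 t.py
```

```text
4.3 [619.254 -95.943  41.652] [0.6   0.943 3.667] -0.10500063897442442
[ 0.416  0.138 -0.306]
[-1.098  0.12   1.547]
[-2.614  0.103  3.409]
[-4.14   0.085  5.269]
[-4.438  0.082  5.661]
[-4.705  0.061  7.54 ]
[-5.018  0.035  9.921]
```

>>> move_arm([
  [1,[-0.24,0.09,0.35],0],
  [1,[-0.24,0.09,0.35],0],
  [1,[-0.24,0.08,0.35],0],
  [1,[-0.24,0.08,0.35],0],
])

```text
clock: 4.7
ee_pos: [604.4, -103.0, 39.5]
tool_rot: [-0.549, 0.559, 0.442, -0.436]
wrist_force: [2.7, 0.6, 4.9]
finger_gap: 0.2
```

```bash
python3 t.py
```

```text
4.7 [ 604.366 -103.014   39.548] [2.686 0.619 4.888] 0.24488617377413766
[ 1.444 -0.051 -1.596]
[-0.069 -0.079  0.256]
[-1.586 -0.108  2.119]
[-3.111 -0.136  3.979]
[-3.409 -0.142  4.371]
[-3.676 -0.173  6.25 ]
[-3.989 -0.212  8.631]
```

>>> move_arm([
  [1,[-0.22,0.02,0.32],0],
  [1,[-0.26,0.04,0.35],0],
  [1,[-0.26,0.04,0.35],0],
])

```text
clock: 5.0
ee_pos: [592.6, -108.4, 38.9]
tool_rot: [-0.549, 0.56, 0.443, -0.435]
wrist_force: [2.9, 1.9, 5.4]
finger_gap: 0.0
```

```bash
python3 t.py
```

```text
5.0 [ 592.608 -108.437   38.911] [2.936 1.922 5.418] 0.00019050904426922487
[ 2.241 -0.093 -2.618]
[ 0.727 -0.125 -0.765]
[-0.789 -0.158  1.097]
[-2.315 -0.191  2.957]
[-2.613 -0.198  3.349]
[-2.879 -0.233  5.227]
[-3.193 -0.277  7.609]
```

>>> move_arm([
  [1,[-0.26,-0.04,0.36],0],
  [1,[-0.26,-0.01,0.36],0],
  [1,[-0.26,0.0,0.36],0],
])

```text
clock: 5.3
ee_pos: [579.9, -114.1, 39.6]
tool_rot: [-0.548, 0.56, 0.443, -0.435]
wrist_force: [2.8, 0.8, 5.5]
finger_gap: -0.1
```

```bash
python3 t.py
```

```text
5.3 [ 579.879 -114.099   39.614] [2.838 0.767 5.477] -0.051204333645398135
[ 3.084  0.003 -3.726]
[ 1.57  -0.032 -1.874]
[ 0.054 -0.068 -0.011]
[-1.473 -0.104  1.848]
[-1.77  -0.112  2.241]
[-2.037 -0.149  4.119]
[-2.351 -0.197  6.5  ]
```

Exactly over dot 3. On to dot 4 and the bend.

>>> move_arm([
  [1,[-0.26,0.0,0.33],0],
  [1,[-0.26,0.0,0.33],0],
  [1,[-0.26,0.0,0.33],0],
  [1,[-0.26,0.0,0.33],0],
])

```text
clock: 5.7
ee_pos: [563.3, -121.7, 39.4]
tool_rot: [-0.548, 0.56, 0.443, -0.435]
wrist_force: [2.7, 1.2, 5.2]
finger_gap: -0.6
```

```bash
python3 t.py
```

```text
5.7 [ 563.324 -121.727   39.401] [2.666 1.225 5.193] -0.5620719057042953
[ 4.205  0.012 -5.163]
[ 2.691 -0.025 -3.311]
[ 1.175 -0.061 -1.449]
[-0.351 -0.098  0.411]
[-0.649 -0.106  0.803]
[-0.916 -0.144  2.682]
[-1.229 -0.192  5.063]
```

>>> move_arm([
  [1,[-0.26,0.0,0.33],0],
  [1,[-0.24,0.0,0.32],0],
  [1,[-0.1,0.0,0.3],0],
])

```text
clock: 6.0
ee_pos: [551.9, -126.2, 39.3]
tool_rot: [-0.548, 0.56, 0.443, -0.435]
wrist_force: [2.0, -0.5, 5.0]
finger_gap: 0.2
```

```bash
python3 t.py
```

```text
6.0 [ 551.873 -126.183   39.299] [ 2.034 -0.523  5.05 ] 0.21676250434235278
[ 4.903  0.023 -6.174]
[ 3.389 -0.014 -4.322]
[ 1.872 -0.051 -2.461]
[ 0.345 -0.088 -0.602]
[ 0.047 -0.096 -0.209]
[-0.221 -0.135  1.669]
[-0.535 -0.184  4.05 ]
```

>>> move_arm([
  [1,[-0.05,-0.01,0.4],0],
  [1,[-0.05,0.0,0.4],0],
  [1,[-0.05,0.0,0.4],0],
  [1,[-0.05,0.0,0.4],0],
])

```text
clock: 6.4
ee_pos: [535.6, -126.1, 39.5]
tool_rot: [-0.547, 0.562, 0.443, -0.434]
wrist_force: [2.4, -0.1, 5.2]
finger_gap: -0.2
```

```bash
python3 t.py
```

```text
6.4 [ 535.558 -126.11    39.469] [ 2.354 -0.085  5.239] -0.23544492094762204
[ 5.278  0.081 -7.758]
[ 3.761  0.042 -5.908]
[ 2.242  0.004 -4.048]
[ 0.714 -0.035 -2.19 ]
[ 0.415 -0.043 -1.798]
[ 0.146 -0.085  0.08 ]
[-0.171 -0.14   2.46 ]
```

>>> move_arm([
  [1,[0.05,0,0.4],0],
  [1,[0.03,0.0,0.4],0],
  [1,[-0.03,0.0,0.4],0],
  [1,[-0.04,0.0,0.4],0],
])

```text
clock: 6.8
ee_pos: [518.9, -122.6, 39.3]
tool_rot: [-0.547, 0.562, 0.443, -0.434]
wrist_force: [3.3, -0.7, 5.0]
finger_gap: 0.1
```

```bash
python3 t.py
```

```text
6.8 [ 518.933 -122.613   39.295] [ 3.325 -0.653  4.974] 0.10363536890870699
[ 5.322  0.105 -9.455]
[ 3.805  0.067 -7.605]
[ 2.286  0.028 -5.746]
[ 0.757 -0.01  -3.888]
[ 0.458 -0.018 -3.496]
[ 0.188 -0.062 -1.619]
[-0.129 -0.118  0.762]
```

>>> move_arm([
  [1,[-0.06,0,0.4],0],
  [1,[-0.06,0.0,0.4],0],
  [1,[-0.03,0.0,0.25],0],
  [1,[0,0,0],0],
])

```text
clock: 7.2
ee_pos: [506.7, -121.0, 39.1]
tool_rot: [-0.547, 0.562, 0.443, -0.435]
wrist_force: [2.9, -0.1, 5.1]
finger_gap: 0.1
```

```bash
python3 t.py
```

```text
7.2 [ 506.721 -121.027   39.06 ] [ 2.92  -0.108  5.095] 0.0999043468295647
[  5.444   0.11  -10.683]
[ 3.928  0.071 -8.832]
[ 2.41   0.033 -6.972]
[ 0.881 -0.005 -5.114]
[ 0.583 -0.014 -4.722]
[ 0.314 -0.057 -2.844]
[-0.002 -0.113 -0.463]
```

>>> move_arm([
  [1,[0,-0.5,0],0],
  [1,[0,-1.5,0],0],
  [1,[0,-3,0],0],
  [1,[0,-3,0],0],
  [1,[0,-3,0],0],
  [1,[0,-1,0],0],
  [1,[0,0,0],0],
])

```text
clock: 7.9
ee_pos: [489.2, -114.7, 154.5]
tool_rot: [0.557, -0.552, -0.436, 0.441]
wrist_force: [-0.4, 0.2, -1.5]
finger_gap: -0.0
```

Run:
```python
from h import *
import cv2
np.set_printoptions(precision=3,suppress=True)
s=read_state();print(s["clock"],s["ee_pos"],s["wrist_force"]);print(to(s,[443,375,120]));print(tool(s))
im=viewer.camera("top")[150:240,270:370,::-1];cv2.imwrite("pics/t2.png",cv2.resize(im,None,fx=6,fy=6,interpolation=cv2.INTER_CUBIC))
```

```text
7.9 [ 489.222 -114.687  154.518] [-0.377  0.178 -1.457]
[46.599  3.574 15.716]
[[ 0.23  -0.011 -0.973]
 [ 0.973  0.002  0.23 ]
 [-0.001 -1.     0.011]]
```

View pics/t2.png

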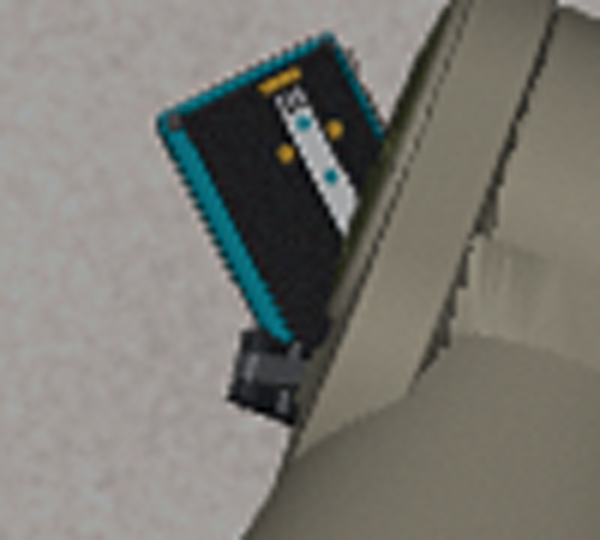

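>>> move_arm([
  [1,[3,0,1.0],0],
  [1,[4.2,0,1.4],0],
  [1,[4.2,0,1.4],0],
  [1,[4.2,0,1.4],0],
  [1,[4.2,0,1.4],0],
  [1,[4.2,0,1.4],0],
  [1,[4.2,0,1.4],0],
  [1,[4.2,0,1.4],0],
  [1,[4.2,0,1.4],0],
  [1,[3,0,1.0],0],
])

```text
clock: 8.95
ee_pos: [438.1, 310.0, 133.7]
tool_rot: [0.566, -0.548, -0.422, 0.449]
wrist_force: [0.8, -0.8, -0.0]
finger_gap: 0.0
```

>>> move_arm([
  [1,[0.5,0,0.2],0],
  [1,[0,0,0],0],
  [1,[0,0,0],0],
])

```text
clock: 9.25
ee_pos: [432.7, 316.8, 127.8]
tool_rot: [0.565, -0.546, -0.42, 0.455]
wrist_force: [0.5, 0.1, 0.3]
finger_gap: 0.2
```

Run:
```python
from h import *
import cv2
np.set_printoptions(precision=3,suppress=True)
s=read_state();print(s["clock"],s["ee_pos"],s["wrist_force"],s["qvel"]);print(to(s,[443,375,70]));print(tool(s))
np.save("s2.npy",s,allow_pickle=True)
im=viewer.camera("wrist");cv2.imwrite("pics/w2.png",im[:,:,::-1])
```

```text
9.25 [432.686 316.793 127.779] [0.516 0.103 0.323] [-0.002  0.009 -0.021 -0.002 -0.004 -0.004]
[6.029 5.654 0.066]
[[ 0.234 -0.056 -0.971]
 [ 0.972 -0.01   0.235]
 [-0.023 -0.998  0.052]]
```

View pics/w2.png

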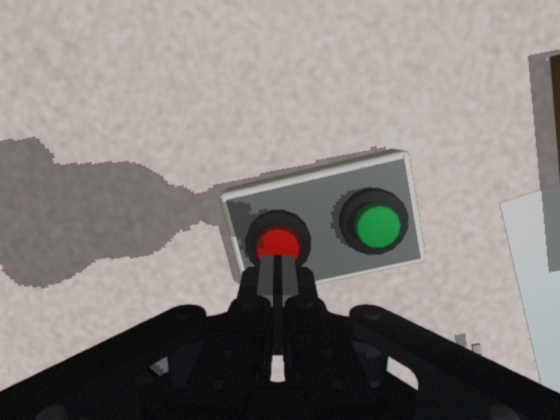

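Run:
```python
from h import *
np.set_printoptions(precision=3,suppress=True)
s=np.load("s2.npy",allow_pickle=True).item()
print(ray(cam("wrist",s),[379,227],52)); print(to(s,[443,375,90]))
```

```text
[[445.254 376.361  52.   ]]
[5.984 3.658 0.17 ]
```

>>> move_arm([
  [1,[2,0,0],0],
  [1,[2,0,0],0],
  [1,[1.4,0.5,0],0],
  [1,[0.5,0.5,0],0],
  [1,[0,0.5,0],0],
  [1,[0,0,0],0],
])

```text
clock: 9.9
ee_pos: [447.3, 367.1, 108.9]
tool_rot: [0.567, -0.549, -0.414, 0.453]
wrist_force: [-0.5, -0.4, 0.2]
finger_gap: -0.2
```

```bash
cat > g.py <<'E'
from h import *
np.set_printoptions(precision=3,suppress=True)
s=read_state();print(s["clock"],s["ee_pos"],s["wrist_force"]);print(tool(s)[:,1])
for z in (60,52,46):print(to(s,[444,375.7,z]))
E
python3 g.py
```

```text
9.9 [447.303 367.095 108.86 ] [-0.527 -0.418  0.225]
[-0.06  -0.013 -0.998]
[0.887 4.885 0.265]
[0.909 5.684 0.221]
[0.925 6.283 0.189]
```

>>> move_arm([
  [1,[0.45,1.0,0.1],0],
  [1,[0.45,1.3,0.1],0],
  [1,[0.1,1.2,0],0],
  [1,[0,0.7,0],0],
  [1,[0,0,0],0],
  [1,[0,0,0],0],
])

```text
clock: 10.5
ee_pos: [443.7, 375.3, 61.8]
tool_rot: [0.567, -0.549, -0.413, 0.454]
wrist_force: [1.3, 0.4, 0.0]
finger_gap: 0.3
```

```bash
python3 g.py
```

```text
10.5 [443.663 375.317  61.812] [1.284 0.417 0.026]
[-0.062 -0.015 -0.998]
[ 0.051  0.178 -0.033]
[ 0.075  0.977 -0.079]
[ 0.093  1.575 -0.113]
```

>>> move_arm([
  [1,[0,0.5,0],0],
  [1,[0,0.5,0],0],
  [1,[0,0.3,0],0],
  [1,[0,0.2,0],0],
])

```text
clock: 10.9
ee_pos: [443.9, 375.7, 47.7]
tool_rot: [0.567, -0.549, -0.414, 0.453]
wrist_force: [-1.5, -1.1, 4.4]
finger_gap: 0.1
```

```bash
python3 g.py
```

```text
10.9 [443.855 375.665  47.705] [-1.549 -1.117  4.423]
[-0.06  -0.014 -0.998]
[-0.027 -1.228  0.054]
[-0.005 -0.43   0.01 ]
[ 0.012  0.169 -0.022]
```

>>> move_arm([
  [1,[0,0.2,0],0],
  [1,[0,0.2,0],0],
  [1,[0,0.15,0],0],
])

```text
clock: 11.2
ee_pos: [443.9, 375.7, 46.7]
tool_rot: [0.567, -0.549, -0.415, 0.452]
wrist_force: [-3.1, -2.7, 10.0]
finger_gap: -0.1
```

```bash
python3 g.py
```

```text
11.2 [443.93  375.711  46.716] [-3.099 -2.729  9.984]
[-0.057 -0.012 -0.998]
[-0.034 -1.327  0.062]
[-0.013 -0.528  0.02 ]
[ 0.003  0.071 -0.011]
```

>>> move_arm([
  [1,[0,0.3,0],0],
  [1,[0,0.3,0],0],
])

```text
clock: 11.4
ee_pos: [444.0, 375.8, 46.4]
tool_rot: [0.567, -0.55, -0.416, 0.451]
wrist_force: [-6.3, -3.6, 24.1]
finger_gap: -0.4
```

>>> move_arm([
  [1,[0,-0.5,0],0],
  [1,[0,-1.5,0],0],
  [1,[0,-2,0],0],
  [1,[0,-3,0],0],
  [1,[0,-3,0],0],
  [1,[0,-1,0],0],
  [1,[0,0,0],0],
])

```text
clock: 12.1
ee_pos: [449.5, 376.7, 160.0]
tool_rot: [0.567, -0.55, -0.416, 0.451]
wrist_force: [-0.1, 0.1, -0.9]
finger_gap: -0.1
```

Run:
```python
from h import *
import cv2
s=read_state();print(s["clock"],s["ee_pos"],s["wrist_force"])
im=viewer.camera("top")[:,:,::-1]
a=cv2.resize(im[150:240,285:370],None,fx=4.5,fy=4.5,interpolation=cv2.INTER_CUBIC)
b=cv2.resize(im[215:305,95:180],None,fx=4.5,fy=4.5,interpolation=cv2.INTER_CUBIC)
cv2.imwrite("pics/f.png",cv2.hconcat([a,b]))
```

```text
12.1 [449.47308757 376.72892148 160.02021067] [-0.10862124  0.05734279 -0.8684335 ]
```

View pics/f.png

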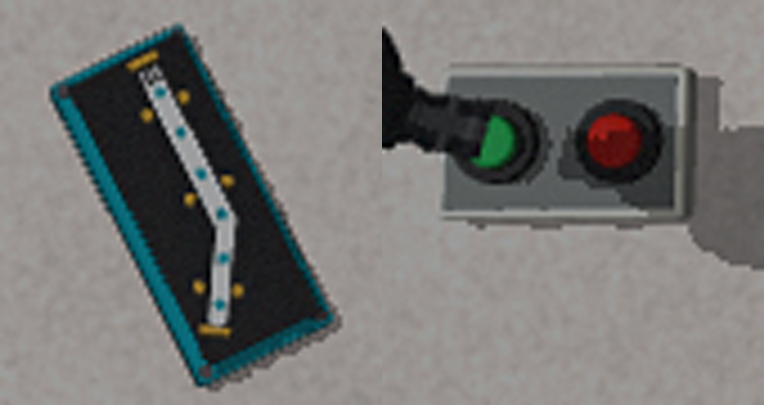

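The temple is still between its pins, having slid only within its play (left panel; dots at about 160,92 down to 219,304). The green button is clear of the fingers (right panel, 495,140).

```bash
python3 -c "
from plant import ctrl; print(ctrl.close_job())"
```

```text
the job is handed in; nothing more can be done
None
```

I ran the shut fingers along the dotted temple from the hinge end to 4–5 mm past the sixth dot, then pressed the green button right down and let it go. I handed the job in at about 12 s on the robot's clock, with the arm clear of everything.

- **Stroke:** The fingertips stayed on the temple throughout. By my position estimates the plate dipped about 2.5–5 mm at 3.7–5.5 N, so it stayed well off its 10 mm stop. The path passed within about 1 mm of most dots. At dot 5 it was about 1.6 mm to the side, still on the dot.
- **Button:** It stopped moving at a measured height of about 46.5 mm with 10 N, and with 24 N on a final push. Full travel takes 5 N, so I take it as fully down. I could not read its travel directly, and the expected height was 46 mm. The tool was tilted about 3.5° there, which may account for the difference.
- **Final check:** The last top picture shows the temple still between its pins, shifted towards the ear-tip end within its play. The fingers were about 108 mm above the green button. I saw no sign that the red button had been touched. That picture was cropped to the teal stand and the button box, so I did not re-check the other items by eye. The arm stayed well above everything else while moving between places.
- **Disagreement:** The three cameras differed by up to about 2.7 mm on where the temple and button were. I used values in between.

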